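Roll the slate edge strip flush on a marble plinth slab

TASK

Take the hand roller from its rest and roll it along the slate edge strip with firm, steady pressure (about 17 N, never above 24 N), until all six sections sit flush with the marble slab. Use only the roller on the strip and slab, not the gripper, then put the roller back upright in its rest, shoulder plate on both rails, let go, and leave the other things on the bench where they are.

Things in the scene. Friction and masses are not known exactly. Their poses are not given: they have to be found in the camera images.
- slab: White marble slab 150 x 230 x 30 mm (x, y, z) on a black rubber pad in a fixed plywood cradle; origin at the centre of its underside, z up, top face 30 mm higher. Edge strip in a rebate along its +x edge, middle line at local x = 63 mm, along y. The first push beds the slab down for good by 0 to 12 mm (not known; about 5 N); then it gives about 1 mm for each 10 N, staying level, and springs back.
- strip_start (a point): Centre of the first section of the strip (sec1, at the slab's -y end), at the height of the slab's top face: the surface of that section once it is flush.
- strip_end (a point): Centre of the last section (sec6, at the slab's +y end), likewise; 170 mm from strip_start. The line between the two is the middle line of the strip; its sections lie every 34 mm along it.
- sec1 (a joint): Dark slate strip section 1 of 6, counted from strip_start; 24 mm wide, 33.4 mm long, 12 mm thick, edges slightly rounded. Value: how far it stands proud of the slab's top face, in m; 0 is flush, on its hard stop; 2.5 to 4 mm at the start. Bedded in stiff putty: moves down only while pressed with more than about 13 N and stays where left.
- sec2 (a joint): Dark slate strip section 2 of 6, counted from strip_start; 24 mm wide, 33.4 mm long, 12 mm thick, edges slightly rounded. Value: how far it stands proud of the slab's top face, in m; 0 is flush, on its hard stop; 2.5 to 4 mm at the start. Bedded in stiff putty: moves down only while pressed with more than about 13 N and stays where left.
- sec3 (a joint): Dark slate strip section 3 of 6, counted from strip_start; 24 mm wide, 33.4 mm long, 12 mm thick, edges slightly rounded. Value: how far it stands proud of the slab's top face, in m; 0 is flush, on its hard stop; 2.5 to 4 mm at the start. Bedded in stiff putty: moves down only while pressed with more than about 13 N and stays where left.
- sec4 (a joint): Dark slate strip section 4 of 6, counted from strip_start; 24 mm wide, 33.4 mm long, 12 mm thick, edges slightly rounded. Value: how far it stands proud of the slab's top face, in m; 0 is flush, on its hard stop; 2.5 to 4 mm at the start. Bedded in stiff putty: moves down only while pressed with more than about 13 N and stays where left.
- sec5 (a joint): Dark slate strip section 5 of 6, counted from strip_start; 24 mm wide, 33.4 mm long, 12 mm thick, edges slightly rounded. Value: how far it stands proud of the slab's top face, in m; 0 is flush, on its hard stop; 2.5 to 4 mm at the start. Bedded in stiff putty: moves down only while pressed with more than about 13 N and stays where left.
- sec6 (a joint): Dark slate strip section 6 of 6, counted from strip_start; 24 mm wide, 33.4 mm long, 12 mm thick, edges slightly rounded. Value: how far it stands proud of the slab's top face, in m; 0 is flush, on its hard stop; 2.5 to 4 mm at the start. Bedded in stiff putty: moves down only while pressed with more than about 13 N and stays where left.
- roller: Hand roller, 0.4 kg: rubber wheel 44 mm across, 24 mm wide, in a steel fork 39 mm wide; shoulder plate 74 x 42 x 12 mm (x, y, z) from 48 to 60 mm above the origin; square wooden handle 26 x 26 mm from 60 to 112 mm above the origin, gripped from above. Origin at the lowest point of the wheel, mid-width; z up along the handle, x along the axle, y the rolling direction.
- wheel (a joint): Turn of the roller's free-running wheel in rad, 0 at the start; grows as the roller rolls toward its own +y or falls the other way (22 mm of travel a radian).
- rest: Wooden rest fixed to the bench: base plate 110 x 90 x 5 mm, two rails along its y, each 26 mm wide, 90 mm long, tops 56 mm above the bench, 46 mm apart. Origin at the centre of its underside. The roller hangs between the rails, shoulder plate lying on both, its y along the rest's y, its origin 8 mm above the rest's origin.
- block_dark: Bystander: dark grey sanding block, 70 x 100 x 28 mm, loose; origin at the centre of its underside.
- block_pale: Bystander: pale green-grey sanding block, 65 x 95 x 30 mm, loose; origin at the centre of its underside.
- dust_brush: Bystander: dusting brush 200 mm long lying on the bench, loose; origin at its middle, its length along its x.
There are look-alikes about, which are no part of the job. Leave any blue or yellow look-alike of the roller alone.

How it is judged:
By the outcome, as a careful person would: the job done as asked, in the order asked, and still so for the second after the job is handed in, with the robot touching nothing.
It also fails if it takes over 72 s, if anything falls off the work surface, if the arm or the gripper's body presses on something with over 40 N, if the wrist force passes 120 N, or if a joint passes its speed limit or range.

ROBOT

A 6-joint arm with a two-finger parallel gripper is mounted at the origin on the work surface. World frame = base frame: x ahead of the robot, y to its left, z up, the work surface at z = 0. Lengths are in m, angles in rad, forces in N, time in s.
With the tool pointing down it reaches from about 0.4 to 0.925 m from the base axis. Payload 3.4 kg.
Tool frame: the origin (TCP) lies at the very end of the fingers, on their centre line; the grasp point (between the pads) lies 19 mm behind it; z points along the fingers, y is the line along which they close (so a half turn about z gives the same grasp; the last joint's range is limited). The gripper opens to 85 mm and grips with 20 to 120 N. Pads are 22 mm wide; open, the fingers measure 114 mm over their backs; the gripper's body (76 mm by 85 mm) begins 54 mm behind the grasp point. The pads swing forward as they close: fully open they stand 13 mm farther back than shut.
Start: joints at [-1.415, 0.307, 1.506, -0, 1.328, -0.073], TCP at [0.131, -0.56, 0.231] pointing down, gripper open.
Joint ranges: [-3.12, 3.12], [-1.05, 2.28], [0.14, 2.33], [-1.42, 4.57], [0.1, 2.73], [-2.68, 2.68]. Speed limits (rad/s): [2.57, 2.57, 3.14, 3.14, 3.14, 3.14].

INTERFACE

Orientations are given as a 3x3 rotation matrix whose columns are the frame's x, y, z axes.
In Python, from cell import ctrl gives the robot as it stands. The module is installed in compiled form; this text tells all that it offers.
- The arm moves only by the tool play_rows, never from a script. Its argument "increments" is a list of rows, each a list of 3 entries, a list of its own where there are three numbers: the opening, from 0 (shut) to 1 (fully open), then the shift along the world's x, y, z in normalised numbers (1 is 60 cm), then the turn about the world's z in shares of 4 rad (1.0 is 4 rad). In form: [[claw, [x, y, z], roll], ...]. A call has 1 to 20 rows; each row is the pose to reach, as a shift and turn from the pose commanded when the call began; what a row does not reach only later rows make up. A row lasts 1/10 s, in which the tool goes at most 50 mm and 8.59 degrees, less where a joint would pass 70% of its speed; a pose out of reach is approached as far as the arm can. No shift or turn number may pass 1 either way. A call with a gripper value outside its range is refused whole. The fingers move at their own pace and stop on an object; "grip_force" is the grip in N (left out, the last holds). Time passes only in rows, so rows that repeat a pose let the fingers close. It gives the time, the measured TCP pose, the force, the opening and the grip force at its end, in the units of the state.
- ctrl.get_state(): the state, without advancing time (a new reading comes with each control period).
- ctrl.snapshot(name): name is "scene" or "side" or "wrist"; returns the picture (420x560x3 uint8, blue, green, red); there is no depth.
- ctrl.camera_info(name): a dict with "intrinsics" (3x3 intrinsics, pixels), "rvec" (rotation vector, rad) and "tvec" (3), from world to camera coordinates, as OpenCV has them; the wrist camera has in their place "mount" (4x4, takes a point from camera to tool coordinates, whose origin is the TCP and whose axes are the flange's). Camera axes: x right, y down, z forward; pixel columns grow to the right and rows downward; lengths in m; the calibration is good to about 2 mm. A picture is of the moment at which its call begins: read the wrist's pose just before it. camera_info takes no time and is no camera call.
- ctrl.close_job(): hands the job in; it is judged then, once.
Trained networks look in the newest picture that a camera, given by its name, has taken for a name from the list of things; names that differ only in an ending like _2 or _b are one class to them, and where a whole thing is asked for, a point or a joint stands for the part that bears it (a point fixed in the world has none). Each returns a list of dicts, best first, with "p" (0 to 1); they miss things now and then, are a little off and sometimes report something else, mostly with a low value. They report only what shows in the picture. A call takes as long as a camera call. They do not tell look-alikes from the thing itself.
- ctrl.search_frame(camera, thing): "bbox" ([centre column, centre row, width, height] in pixels, round what is visible of it).
- ctrl.spot_point(camera, thing): "uv" ([column, row] in pixels: a listed point, or the origin of a listed thing).
The state is a dict: "time": time; "q": joint angles; "joint_velocities": joint speeds; "tau": joint torques, N m; "ee_pos": TCP position; "tcp_rot": TCP orientation; "ft_force": force on the tool from outside, world axes, zero at the start; "torque": the same for the moment, N m; "grip_width": finger opening in m; "grasp_force": force on a finger pad.
Only numpy, scipy, OpenCV 4.12 (cv2) and the standard library are available. Lean on these libraries where they do the work, as an engineer would, in place of code of your own. Each camera call takes 0.05 s, during which the arm holds its last target. There are 200 camera calls.

## Working session

There is one attempt and no reset: what is moved stays moved. The work goes in short steps, Python scripts to look and compute and a tool call to move; the robot and the scene stay as the last step left them, time stands still between calls to the robot, and variables do not carry over. Pictures are saved under pics/ and viewed, at most 10 in all, crops included, and the job is handed in when it is done.

Besides the shell and the picture viewer there is one more tool, called after ">>>" as name(argument=value, ...), one argument or row to a line, values as JSON. play_rows: Moves the arm, as the interface text tells. Its arguments: {"type":"object","properties":{"increments":{"type":"array","items":{"type":"array"}},"grip_force":{"type":"number"}},"required":["increments"]}

```bash
mkdir -p pics; ls; cat > h.py <<'E'
import numpy as np, cv2
from cell import ctrl
def cam(n):
    c=ctrl.camera_info(n); K=np.array(c["intrinsics"],float)
    if "mount" in c:
        s=ctrl.get_state(); M=np.array(c["mount"]); T=np.eye(4); T[:3,:3]=s["tcp_rot"]; T[:3,3]=s["ee_pos"]
        W=np.linalg.inv(T@M); return K,W[:3,:3],W[:3,3]
    return K,cv2.Rodrigues(np.array(c["rvec"],float))[0],np.array(c["tvec"],float).ravel()
def onplane(C,uv,z):
    K,R,t=C; d=R.T@np.linalg.inv(K)@np.array([uv[0],uv[1],1.]); o=-R.T@t
    return o+d*(z-o[2])/d[2]
def proj(C,P):
    K,R,t=C; p=(np.atleast_2d(P)@R.T+t)@K.T; return p[:,:2]/p[:,2:]
def tri(Cs,uvs):
    A=[];b=[]
    for (K,R,t),uv in zip(Cs,uvs):
        d=R.T@np.linalg.inv(K)@np.array([uv[0],uv[1],1.]); d/=np.linalg.norm(d); P=np.eye(3)-np.outer(d,d)
        A.append(P); b.append(P@(-R.T@t))
    x=np.linalg.lstsq(np.vstack(A),np.hstack(b),rcond=None)[0]; return x
E
python3 - <<'E'
from h import *
ims=[]
for n in("scene","side"):
    im=ctrl.snapshot(n); cv2.imwrite(f"pics/{n}0.png",im)
    C=cam(n); print(n,"campos",(-C[1].T@C[2]).round(3))
    for th in("roller","rest","slab","strip_start","strip_end","block_dark","block_pale","dust_brush"):
        r=ctrl.spot_point(n,th); print(th,[(np.round(a["uv"]).tolist(),round(a["p"],2)) for a in r[:4]], [onplane(C,a["uv"],0).round(3)[:2].tolist() for a in r[:4]])
s=ctrl.get_state(); print(s)
E
```

```text
pics
scene campos [ 1.063 -0.804  0.792]
roller [([158.0, 243.0], 0.95), ([204.0, 266.0], 0.79), ([168.0, 303.0], 0.66), ([114.0, 279.0], 0.55)] [[0.415, -0.166], [0.548, -0.172], [0.549, -0.296], [0.407, -0.301]]
rest [([203.0, 270.0], 0.82)] [[0.555, -0.184]]
slab [([257.0, 180.0], 0.93)] [[0.482, 0.167]]
strip_start [([252.0, 191.0], 0.81)] [[0.495, 0.118]]
strip_end [([300.0, 163.0], 0.67)] [[0.542, 0.3]]
block_dark [([341.0, 255.0], 0.72)] [[0.796, 0.01]]
block_pale [([287.0, 304.0], 0.61)] [[0.757, -0.177]]
dust_brush [([357.0, 199.0], 0.63)] [[0.747, 0.224]]
side campos [0.573 0.663 0.634]
roller [([302.0, 167.0], 0.66), ([362.0, 198.0], 0.65), ([305.0, 190.0], 0.64), ([358.0, 171.0], 0.61)] [[0.563, -0.302], [0.417, -0.18], [0.553, -0.201], [0.418, -0.292]]
rest [([304.0, 194.0], 0.79)] [[0.556, -0.183]]
slab [([330.0, 281.0], 0.61)] [[0.502, 0.089]]
strip_start [([311.0, 235.0], 0.92)] [[0.538, -0.04]]
strip_end [([282.0, 299.0], 0.88)] [[0.591, 0.14]]
block_dark [([189.0, 239.0], 0.76)] [[0.797, -0.01]]
block_pale [([222.0, 194.0], 0.96)] [[0.753, -0.174]]
dust_brush [([192
[... 158 characters left out ...]
5081253e-02]), 'joint_velocities': array([-5.80071711e-04,  1.01041655e-03, -5.59424733e-04, -2.95777014e-03,
       -1.05905676e-03,  4.85958581e-07]), 'tau': array([-4.93324605e-04, -4.57463014e+01, -2.52341831e+01, -8.83088546e-05,
        9.40866994e-04,  1.09545218e-05]), 'ee_pos': array([ 0.13094718, -0.55989704,  0.23130801]), 'tcp_rot': array([[ 9.73711119e-01,  2.27786428e-01, -4.44049537e-06],
       [ 2.27786428e-01, -9.73711119e-01, -4.10871823e-06],
       [-5.25966996e-06,  2.98922005e-06, -1.00000000e+00]]), 'ft_force': array([-0.95936815,  0.12297364,  0.21857774]), 'torque': array([-0.03850001, -0.02746232,  0.02686213]), 'grasp_force': 0.0, 'grip_width': 0.0853083372743713}
```

```bash
python3 - <<'E'
import cv2,numpy as np
a=cv2.imread("pics/scene0.png");b=cv2.imread("pics/side0.png")
ca=cv2.resize(a[130:330,80:400],(800,500),interpolation=cv2.INTER_CUBIC)
cb=cv2.resize(b[130:380,150:450],(720,600),interpolation=cv2.INTER_CUBIC)
cv2.imwrite("pics/ca.png",ca);cv2.imwrite("pics/cb.png",cb)
E
```

```text
(no output)
```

View pics/ca.png

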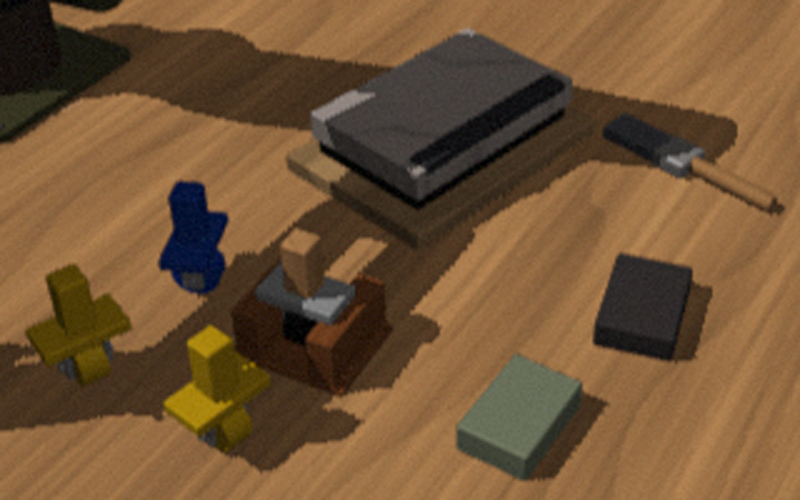

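View pics/cb.png

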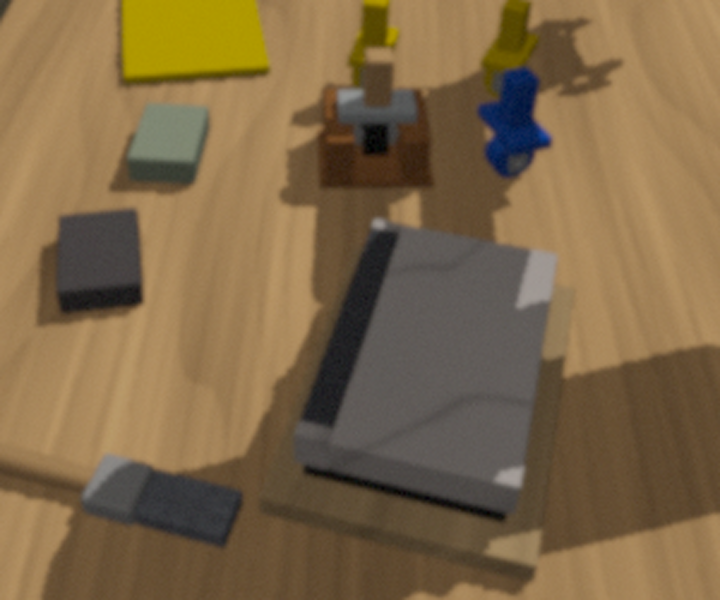

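```bash
python3 - <<'E'
from h import *
Cs=[cam("scene"),cam("side")]
for n,a,b in(("roller",(204,266),(305,190)),("rest",(203,270),(304,194)),("start",(252,191),(311,235)),("end",(300,163),(282,299)),("slab",(257,180),(330,281))):
    x=tri(Cs,(a,b)); print(n,x.round(4),[proj(C,x)[0].round(1).tolist() for C in Cs])
E
```

```text
roller [ 0.5552 -0.1832  0.0125] [[203.3, 265.6], [304.3, 190.3]]
rest [ 5.552e-01 -1.849e-01  5.000e-04] [[203.2, 270.1], [304.1, 193.9]]
start [0.5434 0.0376 0.0689] [[251.6, 190.8], [310.5, 235.2]]
end [0.5902 0.1998 0.0733] [[299.8, 162.9], [281.7, 299.1]]
slab [0.507  0.1228 0.0366] [[256.8, 179.9], [329.7, 281.1]]
```

Careful with the scale: shifts go in shares of 60 cm and turns go in shares of 4 rad. That gives: 37 cm / 60 = 0.6167, 36 cm / 60 = 0.6.

>>> play_rows(
  increments=[
    [1, [0.0833, 0.075, 0.0167], 0],
    [1, [0.1667, 0.15, 0.0333], 0],
    [1, [0.2333, 0.2167, 0.05], 0],
    [1, [0.3, 0.2833, 0.0667], 0],
    [1, [0.3667, 0.35, 0.0833], 0],
    [1, [0.4333, 0.4167, 0.1], 0],
    [1, [0.5, 0.4833, 0.1167], 0],
    [1, [0.5667, 0.55, 0.1167], 0],
    [1, [0.6, 0.6167, 0.1167], 0],
    [1, [0.6, 0.6167, 0.1167], 0],
    [1, [0.6, 0.6167, 0.1167], 0],
    [1, [0.6, 0.6167, 0.1167], 0],
  ],
)

```text
time: 2.1
ee_pos: [0.493, -0.1873, 0.3016]
tcp_rot: [[0.973, 0.232, 0.001], [0.232, -0.973, 0.001], [0.002, -0.0, -1.0]]
ft_force: [-1.2, 1.1, 0.4]
grip_width: 0.0853
grasp_force: 0.0
```

```bash
python3 - <<'E'
from h import *
C=cam("wrist"); s=ctrl.get_state(); print(s["ee_pos"].round(4),(-C[1].T@C[2]).round(3))
im=ctrl.snapshot("wrist"); cv2.imwrite("pics/w0.png",im)
for th,z in(("roller",.008),("rest",0)):
    print(th,[(np.round(a["uv"]).tolist(),round(a["p"],2),onplane(C,a["uv"],z).round(4)[:2].tolist()) for a in ctrl.spot_point("wrist",th)])
    print([(np.round(a["bbox"]).tolist(),round(a["p"],2)) for a in ctrl.search_frame("wrist",th)])
X=np.array([.555,-.1835,.064]); print(proj(C,[X,X+[0,.02,0],X+[.037,0,0]]).round(1))
E
```

```text
[ 0.493  -0.1873  0.3016] [ 0.574 -0.168  0.443]
roller [([334.0, 233.0], 0.87, [0.42, -0.2955]), ([257.0, 212.0], 0.85, [0.4255, -0.1696]), ([368.0, 148.0], 0.71, [0.5575, -0.3049])]
[([378.0, 153.0, 68.0, 50.0], 0.94), ([286.0, 134.0, 41.0, 67.0], 0.86), ([254.0, 225.0, 57.0, 47.0], 0.78), ([345.0, 250.0, 54.0, 54.0], 0.78), ([74.0, 114.0, 149.0, 182.0], 0.49)]
rest [([283.0, 132.0], 0.84, [0.5506, -0.1801])]
[([285.0, 127.0, 79.0, 88.0], 0.85), ([82.0, 80.0, 39.0, 33.0], 0.51)]
[[287.  132. ]
 [271.2 128.1]
 [294.5 100.8]]
```

View pics/w0.png

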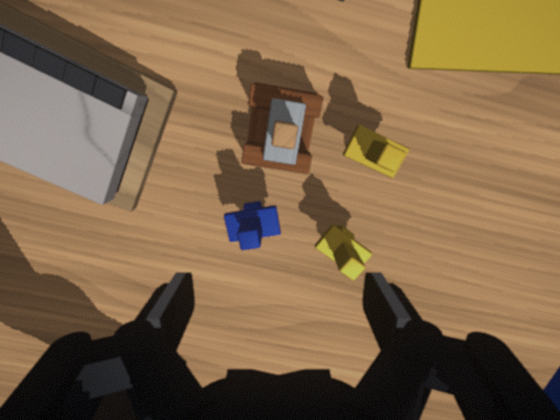

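```bash
python3 - <<'E'
from h import *
C=cam("wrist"); im=cv2.imread("pics/w0.png"); 
def rect(z,cx,cy,half,n=480):
    w=np.array([[cx+half,cy+half,z],[cx+half,cy-half,z],[cx-half,cy-half,z],[cx-half,cy+half,z]]) # up=+x, left=+y
    H=cv2.getPerspectiveTransform(proj(C,w).astype(np.float32),np.float32([[0,0],[n,0],[n,n],[0,n]]))
    return cv2.warpPerspective(im,H,(n,n),flags=cv2.INTER_CUBIC)
a=rect(.056,.555,-.184,.075)
hsv=cv2.cvtColor(a,cv2.COLOR_BGR2HSV)
b,g,r=[a[...,i].astype(int) for i in range(3)]
def fit(m,name,z):
    m=cv2.morphologyEx(m.astype(np.uint8)*255,cv2.MORPH_OPEN,np.ones((7,7)))
    c=max(cv2.findContours(m,0,1)[0],key=cv2.contourArea); (u,v),(w,h),an=cv2.minAreaRect(c); s=.15/480
    print(name,"x",.555+(240-v)*s,"y",-.184+(240-u)*s,"size mm",round(w*s*1e3,1),round(h*s*1e3,1),"ang",round(an,1))
    cv2.drawContours(a,[cv2.boxPoints(((u,v),(w,h),an)).astype(int)],0,(0,255,0),1)
fit((hsv[...,1]<75)&(hsv[...,2]>90),"plate(z.068 seen at .056)",0)
fit((r-b>25)&(r<150)&(hsv[...,0]<11),"rest",0)
cv2.imwrite("pics/w0r.png",a)
# slab strip seen in the corner, rectified at .07
E
```

```text
plate(z.068 seen at .056) x 0.5499516773223877 y -0.18402289772033692 size mm 76.2 44.0 ang 86.0Traceback (most recent call last):
  File "<stdin>", line 16, in <module>
  File "<stdin>", line 12, in fit
ValueError: max() iterable argument is empty
```

To row units: 29 cm / 60 = 0.4833, 25 cm / 60 = 0.4167, -0.164 rad / 4 = -0.041.

>>> play_rows(
  increments=[
    [1, [-0.0083, 0.0833, 0], -0.025],
    [1, [-0.0083, 0.1667, -0.0333], -0.041],
    [1, [-0.0083, 0.25, -0.0667], -0.041],
    [1, [-0.0083, 0.3333, -0.1], -0.041],
    [1, [-0.0083, 0.4167, -0.1333], -0.041],
    [1, [-0.0083, 0.4833, -0.1333], -0.041],
    [1, [-0.0083, 0.4833, -0.1333], -0.041],
    [1, [-0.0083, 0.4833, -0.1333], -0.041],
  ],
)

```text
time: 3.15
ee_pos: [0.4857, 0.1002, 0.2211]
tcp_rot: [[0.998, 0.067, -0.001], [0.067, -0.998, -0.001], [-0.001, 0.001, -1.0]]
ft_force: [0.7, -1.1, 0.7]
grip_width: 0.0853
grasp_force: 0.0
```

```bash
cat >> h.py <<'E'
def rect(C,im,z,cx,cy,half,n=480):
    w=np.array([[cx+half,cy+half,z],[cx+half,cy-half,z],[cx-half,cy-half,z],[cx-half,cy+half,z]]) # up=+x, left=+y
    H=cv2.getPerspectiveTransform(proj(C,w).astype(np.float32),np.float32([[0,0],[n,0],[n,n],[0,n]]))
    return cv2.warpPerspective(im,H,(n,n),flags=cv2.INTER_CUBIC)
E
python3 - <<'E'
from h import *
C=cam("wrist"); s=ctrl.get_state(); print(s["ee_pos"].round(4),(-C[1].T@C[2]).round(3))
im=ctrl.snapshot("wrist"); cv2.imwrite("pics/w1.png",im); np.savez("w1.npz",K=C[0],R=C[1],t=C[2])
for th in("strip_start","strip_end","slab"):
    print(th,[(np.round(a["uv"]).tolist(),round(a["p"],2),onplane(C,a["uv"],.07).round(4)[:2].tolist()) for a in ctrl.spot_point("wrist",th)])
cv2.imwrite("pics/w1r.png",rect(C,im,.072,.56,.115,.12,600))
E
```

```text
[0.4857 0.1002 0.2211] [0.57  0.106 0.362]
strip_start [([356.0, 140.0], 0.74, [0.5497, 0.0299])]
strip_end [([183.0, 85.0], 0.94, [0.587, 0.1932])]
slab [([256.0, 168.0], 0.64, [0.516, 0.1242])]
```

View pics/w1r.png

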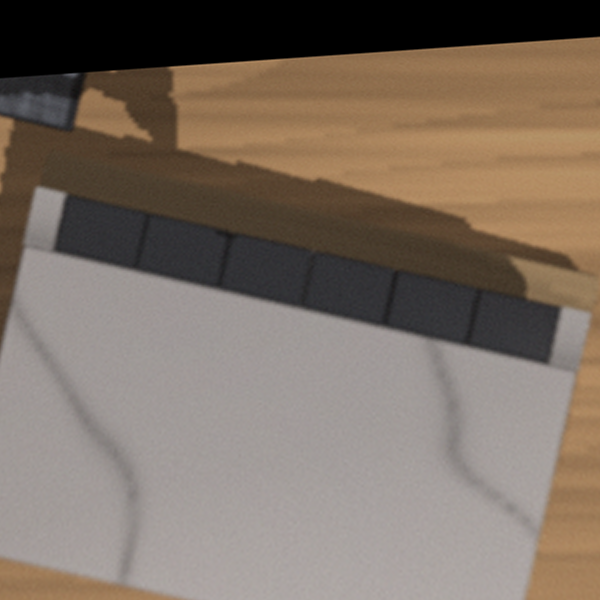

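```bash
python3 - <<'E'
from h import *
im=cv2.imread("pics/w1r.png"); g=cv2.cvtColor(im,cv2.COLOR_BGR2GRAY); hs=cv2.cvtColor(im,cv2.COLOR_BGR2HSV)
m=((g<75)&(hs[...,1]<90)).astype(np.uint8)*255; m[:150]=0; m=cv2.morphologyEx(m,cv2.MORPH_CLOSE,np.ones((7,7)));m=cv2.morphologyEx(m,cv2.MORPH_OPEN,np.ones((15,15)))
c=max(cv2.findContours(m,0,1)[0],key=cv2.contourArea); (u,v),(w,h),an=cv2.minAreaRect(c)
print("centre",.56+(300-v)*.0004,.115+(300-u)*.0004,"mm",w*.4,h*.4,an)
E
```

```text
centre 0.5694913330078125 0.11211164550781251 mm 202.67139892578126 25.223931884765626 12.913674354553223
```

>>> play_rows(
  increments=[
    [1, [0, -0.0833, 0], 0],
    [1, [0.0033, -0.1667, 0], 0],
    [1, [0.0067, -0.25, 0], 0],
    [1, [0.0067, -0.3333, 0], 0],
    [1, [0.0067, -0.4167, 0], 0],
    [1, [0.0067, -0.4833, 0], 0],
    [1, [0.0067, -0.4833, 0], 0],
    [1, [0.0067, -0.4833, 0], 0],
  ],
)

```text
time: 4.15
ee_pos: [0.4891, -0.1922, 0.2214]
tcp_rot: [[0.998, 0.061, -0.0], [0.061, -0.998, 0.0], [0.0, -0.0, -1.0]]
ft_force: [0.5, 0.2, -0.1]
grip_width: 0.0854
grasp_force: 0.0
```

```bash
python3 - <<'E'
from h import *
C=cam("wrist"); s=ctrl.get_state(); print(s["ee_pos"].round(4),(-C[1].T@C[2]).round(3))
im=ctrl.snapshot("wrist"); cv2.imwrite("pics/w2.png",im); np.savez("w2.npz",K=C[0],R=C[1],t=C[2])
for th,z in(("roller",.008),("rest",0)):
    print(th,[(np.round(a["uv"]).tolist(),round(a["p"],2),onplane(C,a["uv"],z).round(4)[:2].tolist()) for a in ctrl.spot_point("wrist",th)])
a=rect(C,im,.068,.555,-.184,.06); hsv=cv2.cvtColor(a,cv2.COLOR_BGR2HSV)
m=((hsv[...,1]<75)&(hsv[...,2]>90)).astype(np.uint8)*255
m=cv2.morphologyEx(m,cv2.MORPH_OPEN,np.ones((9,9)))
c=max(cv2.findContours(m,0,1)[0],key=cv2.contourArea); (u,v),(w,h),an=cv2.minAreaRect(c); q=.12/480
print("plate x",.555+(240-v)*q,"y",-.184+(240-u)*q,"mm",w*q*1e3,h*q*1e3,an)
cv2.drawContours(a,[cv2.boxPoints(((u,v),(w,h),an)).astype(int)],0,(0,255,0),1)
cv2.imwrite("pics/w2r.png",a)
E
```

```text
[ 0.4891 -0.1922  0.2214] [ 0.573 -0.187  0.363]
roller [([358.0, 244.0], 0.91, [0.4161, -0.3012]), ([273.0, 130.0], 0.79, [0.5537, -0.1816]), ([258.0, 229.0], 0.65, [0.4294, -0.1698]), ([374.0, 134.0], 0.58, [0.556, -0.2992])]
rest []
plate x 0.5537997207641602 y -0.17958818435668944 mm 73.59338378906251 42.18452835083008 85.48600769042969
```

View pics/w2r.png

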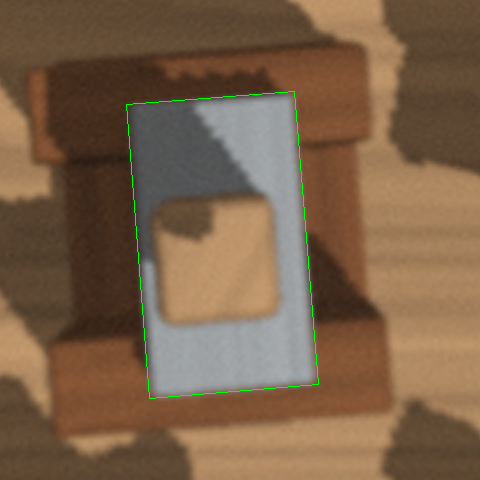

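To row units: -14.3 cm / 60 = -0.2383, 6.4 cm / 60 = 0.1067, 0.012 rad / 4 = 0.003.

>>> play_rows(
  increments=[
    [1, [0.0533, 0.0083, -0.0333], 0.003],
    [1, [0.1067, 0.0167, -0.0667], 0.003],
    [1, [0.1067, 0.0167, -0.1167], 0.003],
    [1, [0.1067, 0.0167, -0.1667], 0.003],
    [1, [0.1067, 0.0167, -0.2083], 0.003],
    [1, [0.1067, 0.0167, -0.2383], 0.003],
    [1, [0.1067, 0.0167, -0.2383], 0.003],
    [1, [0.1067, 0.0167, -0.2383], 0.003],
  ],
)

```text
time: 5.1
ee_pos: [0.5541, -0.1788, 0.0786]
tcp_rot: [[0.997, 0.079, -0.0], [0.079, -0.997, 0.0], [-0.0, -0.0, -1.0]]
ft_force: [0.5, -0.3, 1.1]
grip_width: 0.0853
grasp_force: 0.0
```

>>> play_rows(
  increments=[
    [0.2, [0, 0, 0], 0],
    [0.0, [0, 0, 0], 0],
    [0.0, [0, 0, 0], 0],
    [0.0, [0, 0, 0], 0],
    [0.0, [0, 0, 0], 0],
    [0.0, [0, 0, 0], 0],
    [0.0, [0, 0, 0], 0],
  ],
  grip_force=100,
)

```text
time: 5.8
ee_pos: [0.5543, -0.1799, 0.0792]
tcp_rot: [[0.997, 0.077, 0.001], [0.077, -0.997, -0.0], [0.001, 0.0, -1.0]]
ft_force: [-0.4, 1.9, 6.2]
grip_width: 0.0248
grasp_force: 98.8
```

To row units: 20.9 cm / 60 = 0.3483, 18 cm / 60 = 0.3, -0.304 rad / 4 = -0.076.

>>> play_rows(
  increments=[
    [0, [0, 0, 0.0333], 0],
    [0, [0, 0, 0.0833], 0],
    [0, [0, 0, 0.15], 0],
    [0, [0, 0.0167, 0.2], -0.0125],
    [0, [0, 0.0833, 0.2], -0.0375],
    [0, [-0.0033, 0.1583, 0.2], -0.075],
    [0, [-0.005, 0.2333, 0.2], -0.076],
    [0, [-0.0067, 0.3, 0.2], -0.076],
    [0, [-0.0067, 0.3483, 0.2], -0.076],
    [0, [-0.0067, 0.3483, 0.1833], -0.076],
    [0, [-0.0067, 0.3483, 0.1667], -0.076],
    [0, [-0.0067, 0.3483, 0.1667], -0.076],
  ],
)

```text
time: 7.0
ee_pos: [0.5478, 0.0284, 0.1757]
tcp_rot: [[0.974, -0.225, -0.006], [-0.225, -0.974, -0.001], [-0.005, 0.002, -1.0]]
ft_force: [-1.1, 0.1, -4.2]
grip_width: 0.025
grasp_force: 99.7
```

```bash
python3 - <<'E'
from h import *
s=ctrl.get_state(); print(s["time"],s["ee_pos"].round(4),s["ft_force"].round(2),s["torque"].round(2))
o=[]
R=np.array([[.9747,.2235],[-.2235,.9747]])
c=np.array([.5695,.1121]);
P=np.array([np.r_[c+R@np.array(q),.071] for q in((-.012,-.1013),(.012,-.1013),(.012,.1013),(-.012,.1013))])
for n in("scene","side"):
    im=ctrl.snapshot(n); C=cam(n); p=proj(C,P); x,y=p.mean(0); 
    S=6 if n=="scene" else 4; w,h=(400//S,600//S) 
    A=np.float32([[S,0,200-S*x],[0,S,300-S*y]]); v=cv2.warpAffine(im,A,(400,600),flags=cv2.INTER_CUBIC)
    cv2.polylines(v,[(p@A[:,:2].T+A[:,2]).astype(np.int32)],True,(0,255,0),1); o.append(cv2.convertScaleAbs(v,alpha=1.6))
cv2.imwrite("pics/chk.png",np.hstack(o))
E
```

```text
7.0 [0.5478 0.0284 0.1757] [-1.1   0.11 -4.22] [-0.05 -0.04  0.  ]
```

View pics/chk.png

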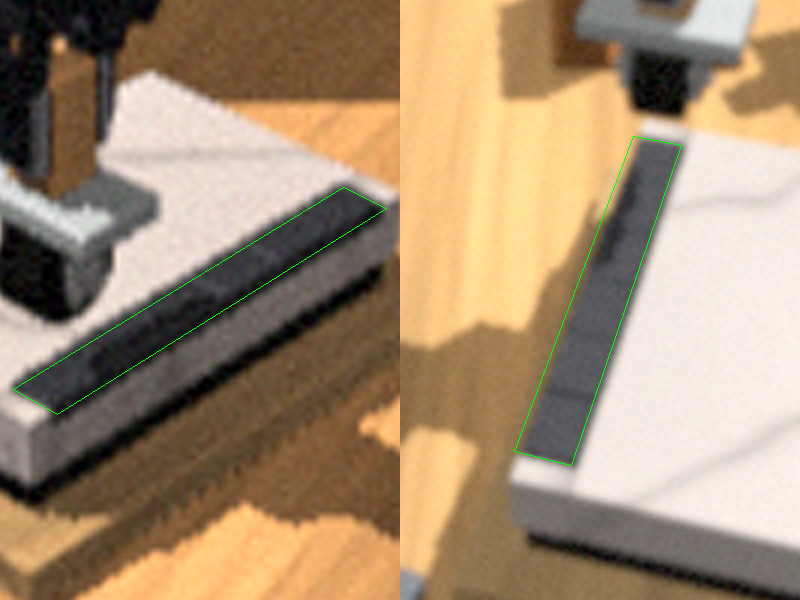

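>>> play_rows(
  increments=[
    [0, [0.0017, 0.0008, -0.02], 0],
    [0, [0.0017, 0.0008, -0.04], 0],
    [0, [0.0017, 0.0008, -0.0433], 0],
    [0, [0.0017, 0.0008, -0.0433], 0],
    [0, [0.0017, 0.0008, -0.0433], 0],
  ],
)

```text
time: 7.6
ee_pos: [0.5511, 0.0295, 0.1523]
tcp_rot: [[0.974, -0.224, 0.0], [-0.224, -0.974, -0.0], [0.0, -0.0, -1.0]]
ft_force: [0.3, -0.9, -5.3]
grip_width: 0.0246
grasp_force: 99.9
```

To row units: -0.8 cm / 60 = -0.0133, -0.15 cm / 60 = -0.0025.

>>> play_rows(
  increments=[
    [0, [-0.0025, 0, -0.0067], 0],
    [0, [-0.0025, 0, -0.0133], 0],
    [0, [-0.0025, 0, -0.0133], 0],
  ],
)

```text
time: 7.9
ee_pos: [0.5493, 0.0296, 0.1441]
tcp_rot: [[0.975, -0.224, -0.0], [-0.224, -0.975, -0.0], [-0.0, 0.0, -1.0]]
ft_force: [0.0, 0.1, -4.1]
grip_width: 0.0247
grasp_force: 100.2
```

To row units: -0.2 cm / 60 = -0.0033, -0.1 cm / 60 = -0.0017.

>>> play_rows(
  increments=[
    [0, [0, 0, -0.0017], 0],
    [0, [0, 0, -0.0033], 0],
    [0, [0, 0, -0.0033], 0],
  ],
)

```text
time: 8.2
ee_pos: [0.5495, 0.0297, 0.1426]
tcp_rot: [[0.975, -0.224, 0.0], [-0.224, -0.975, 0.0], [0.0, -0.0, -1.0]]
ft_force: [-1.0, -0.2, -1.0]
grip_width: 0.0252
grasp_force: 100.2
```

To row units: -0.15 cm / 60 = -0.0025, -0.1 cm / 60 = -0.0017.

>>> play_rows(
  increments=[
    [0, [0, 0, -0.0017], 0],
    [0, [0, 0, -0.0025], 0],
    [0, [0, 0, -0.0025], 0],
  ],
)

```text
time: 8.5
ee_pos: [0.5495, 0.0296, 0.1408]
tcp_rot: [[0.975, -0.224, 0.0], [-0.224, -0.975, 0.0], [0.0, -0.0, -1.0]]
ft_force: [-0.7, 0.7, -1.5]
grip_width: 0.0249
grasp_force: 100.3
```

To row units: -0.15 cm / 60 = -0.0025, -0.1 cm / 60 = -0.0017.

>>> play_rows(
  increments=[
    [0, [0, 0, -0.0017], 0],
    [0, [0, 0, -0.0025], 0],
    [0, [0, 0, -0.0025], 0],
  ],
)

```text
time: 8.8
ee_pos: [0.5495, 0.0296, 0.1392]
tcp_rot: [[0.975, -0.224, 0.0], [-0.224, -0.975, 0.0], [0.0, -0.0, -1.0]]
ft_force: [-1.1, 1.1, -0.8]
grip_width: 0.025
grasp_force: 100.3
```

To row units: -0.1 cm / 60 = -0.0017.

>>> play_rows(
  increments=[
    [0, [0, 0, -0.0017], 0],
    [0, [0, 0, -0.0017], 0],
  ],
)

```text
time: 9.0
ee_pos: [0.5495, 0.0296, 0.1382]
tcp_rot: [[0.975, -0.224, 0.0], [-0.224, -0.975, 0.0], [0.0, -0.0, -1.0]]
ft_force: [-1.4, -0.2, -0.4]
grip_width: 0.0248
grasp_force: 100.3
```

>>> play_rows(
  increments=[
    [0, [0, 0, -0.0017], 0],
    [0, [0, 0, -0.0017], 0],
  ],
)

```text
time: 9.2
ee_pos: [0.5495, 0.0296, 0.1372]
tcp_rot: [[0.975, -0.224, 0.0], [-0.224, -0.975, -0.0], [0.0, 0.0, -1.0]]
ft_force: [-0.4, 0.4, -0.2]
grip_width: 0.0248
grasp_force: 100.3
```

To row units: -0.14 cm / 60 = -0.0023, -0.07 cm / 60 = -0.0012.

>>> play_rows(
  increments=[
    [0, [0, 0, -0.0012], 0],
    [0, [0, 0, -0.0023], 0],
  ],
)

```text
time: 9.4
ee_pos: [0.5495, 0.0296, 0.1359]
tcp_rot: [[0.975, -0.224, 0.0], [-0.224, -0.975, -0.0], [0.0, -0.0, -1.0]]
ft_force: [-0.3, -0.3, 1.6]
grip_width: 0.025
grasp_force: 100.3
```

To row units: -0.12 cm / 60 = -0.002, -0.06 cm / 60 = -0.001.

>>> play_rows(
  increments=[
    [0, [0, 0, -0.001], 0],
    [0, [0, 0, -0.002], 0],
  ],
)

```text
time: 9.6
ee_pos: [0.5495, 0.0296, 0.1347]
tcp_rot: [[0.975, -0.224, 0.0], [-0.224, -0.975, -0.0], [0.0, -0.0, -1.0]]
ft_force: [-0.7, 0.7, 1.2]
grip_width: 0.025
grasp_force: 100.3
```

To row units: -0.12 cm / 60 = -0.002, -0.06 cm / 60 = -0.001.

>>> play_rows(
  increments=[
    [0, [0, 0, -0.001], 0],
    [0, [0, 0, -0.002], 0],
  ],
)

```text
time: 9.8
ee_pos: [0.5495, 0.0296, 0.1335]
tcp_rot: [[0.975, -0.224, 0.0], [-0.224, -0.975, -0.0], [0.0, 0.0, -1.0]]
ft_force: [-1.4, -0.1, 0.7]
grip_width: 0.0248
grasp_force: 100.3
```

To row units: -0.12 cm / 60 = -0.002, -0.06 cm / 60 = -0.001.

>>> play_rows(
  increments=[
    [0, [0, 0, -0.001], 0],
    [0, [0, 0, -0.002], 0],
  ],
)

```text
time: 10.0
ee_pos: [0.5496, 0.0296, 0.1327]
tcp_rot: [[0.975, -0.224, 0.0], [-0.224, -0.975, 0.0], [0.0, -0.0, -1.0]]
ft_force: [-2.3, -0.3, 6.3]
grip_width: 0.0245
grasp_force: 100.9
```

To row units: -0.05 cm / 60 = -0.0008.

>>> play_rows(
  increments=[
    [0, [0, 0, -0.0008], 0],
    [0, [0, 0, -0.0008], 0],
  ],
)

```text
time: 10.2
ee_pos: [0.5496, 0.0296, 0.1326]
tcp_rot: [[0.975, -0.224, 0.001], [-0.224, -0.975, 0.0], [0.001, -0.0, -1.0]]
ft_force: [-1.9, 0.4, 6.7]
grip_width: 0.0247
grasp_force: 101.1
```

To row units: -0.05 cm / 60 = -0.0008.

>>> play_rows(
  increments=[
    [0, [0, 0, -0.0008], 0],
    [0, [0, 0, -0.0008], 0],
    [0, [0, 0, -0.0008], 0],
  ],
)

```text
time: 10.5
ee_pos: [0.5497, 0.0296, 0.1322]
tcp_rot: [[0.975, -0.224, 0.001], [-0.224, -0.975, 0.0], [0.001, -0.0, -1.0]]
ft_force: [-3.3, -0.2, 7.4]
grip_width: 0.0247
grasp_force: 101.1
```

To row units: -0.1 cm / 60 = -0.0017, -0.05 cm / 60 = -0.0008.

>>> play_rows(
  increments=[
    [0, [0, 0, -0.0008], 0],
    [0, [0, 0, -0.0017], 0],
    [0, [0, 0, -0.0017], 0],
    [0, [0, 0, -0.0017], 0],
  ],
)

```text
time: 10.9
ee_pos: [0.5497, 0.0297, 0.1313]
tcp_rot: [[0.975, -0.224, 0.001], [-0.224, -0.975, 0.0], [0.001, -0.0, -1.0]]
ft_force: [-2.2, 0.7, 7.7]
grip_width: 0.0248
grasp_force: 101.1
```

To row units: -0.15 cm / 60 = -0.0025, -0.1 cm / 60 = -0.0017.

>>> play_rows(
  increments=[
    [0, [0, 0, -0.0008], 0],
    [0, [0, 0, -0.0017], 0],
    [0, [0, 0, -0.0025], 0],
    [0, [0, 0, -0.0025], 0],
  ],
)

```text
time: 11.3
ee_pos: [0.5497, 0.0297, 0.1298]
tcp_rot: [[0.975, -0.224, 0.001], [-0.224, -0.975, 0.0], [0.001, -0.0, -1.0]]
ft_force: [-1.7, 0.7, 7.5]
grip_width: 0.0254
grasp_force: 101.1
```

To row units: -0.1 cm / 60 = -0.0017, -0.05 cm / 60 = -0.0008.

>>> play_rows(
  increments=[
    [0, [0, 0, -0.0008], 0],
    [0, [0, 0, -0.0017], 0],
    [0, [0, 0, -0.0017], 0],
  ],
)

```text
time: 11.6
ee_pos: [0.5498, 0.0297, 0.1292]
tcp_rot: [[0.975, -0.224, 0.001], [-0.224, -0.975, 0.0], [0.001, -0.0, -1.0]]
ft_force: [-3.2, 0.4, 10.9]
grip_width: 0.0245
grasp_force: 101.6
```

To row units: -0.05 cm / 60 = -0.0008.

>>> play_rows(
  increments=[
    [0, [0, 0, -0.0008], 0],
    [0, [0, 0, -0.0008], 0],
    [0, [0, 0, -0.0008], 0],
  ],
)

```text
time: 11.9
ee_pos: [0.5498, 0.0297, 0.129]
tcp_rot: [[0.975, -0.224, 0.002], [-0.224, -0.975, 0.0], [0.002, -0.001, -1.0]]
ft_force: [-3.7, 0.7, 12.8]
grip_width: 0.025
grasp_force: 101.8
```

To row units: 0.975 cm / 60 = 0.0163, 0.195 cm / 60 = 0.0033.

>>> play_rows(
  increments=[
    [0, [0.0008, 0.0033, 0], 0],
    [0, [0.0015, 0.0065, 0], 0],
    [0, [0.0023, 0.0098, 0], 0],
    [0, [0.003, 0.013, 0], 0],
    [0, [0.0038, 0.0163, 0], 0],
  ],
)

```text
time: 12.4
ee_pos: [0.5515, 0.0368, 0.129]
tcp_rot: [[0.975, -0.223, 0.0], [-0.223, -0.975, -0.005], [0.001, 0.005, -1.0]]
ft_force: [-4.1, -7.4, 12.5]
grip_width: 0.0249
grasp_force: 102.2
```

To row units: 0.78 cm / 60 = 0.013, 0.585 cm / 60 = 0.0098.

>>> play_rows(
  increments=[
    [0, [0.0008, 0.0033, 0], 0],
    [0, [0.0015, 0.0065, 0], 0],
    [0, [0.0023, 0.0098, 0], 0],
    [0, [0.003, 0.013, 0], 0],
  ],
)

```text
time: 12.8
ee_pos: [0.5539, 0.047, 0.129]
tcp_rot: [[0.974, -0.224, 0.002], [-0.224, -0.974, -0.0], [0.002, -0.0, -1.0]]
ft_force: [-3.4, -0.5, 12.5]
grip_width: 0.0248
grasp_force: 102.0
```

To row units: 1.56 cm / 60 = 0.026, 1.365 cm / 60 = 0.0228.

>>> play_rows(
  increments=[
    [0, [0.0008, 0.0033, 0], 0],
    [0, [0.0015, 0.0065, 0], 0],
    [0, [0.0023, 0.0098, 0], 0],
    [0, [0.003, 0.013, 0], 0],
    [0, [0.0038, 0.0163, 0], 0],
    [0, [0.0045, 0.0195, 0], 0],
    [0, [0.0053, 0.0228, 0], 0],
    [0, [0.006, 0.026, 0], 0],
  ],
)

```text
time: 13.6
ee_pos: [0.5576, 0.0631, 0.1291]
tcp_rot: [[0.975, -0.224, 0.002], [-0.224, -0.975, 0.0], [0.002, -0.001, -1.0]]
ft_force: [-3.6, 1.2, 12.7]
grip_width: 0.025
grasp_force: 102.0
```

To row units: 0.975 cm / 60 = 0.0163, 0.78 cm / 60 = 0.013.

>>> play_rows(
  increments=[
    [0, [0.0008, 0.0033, 0], 0],
    [0, [0.0015, 0.0065, 0], 0],
    [0, [0.0023, 0.0098, 0], 0],
    [0, [0.003, 0.013, 0], 0],
    [0, [0.0038, 0.0163, 0], 0],
  ],
)

```text
time: 14.1
ee_pos: [0.5593, 0.0701, 0.1291]
tcp_rot: [[0.975, -0.223, 0.001], [-0.223, -0.975, -0.005], [0.002, 0.004, -1.0]]
ft_force: [-4.7, -6.7, 13.9]
grip_width: 0.0247
grasp_force: 102.2
```

To row units: 2.34 cm / 60 = 0.039, 0.975 cm / 60 = 0.0163.

>>> play_rows(
  increments=[
    [0, [0.0008, 0.0033, 0], 0],
    [0, [0.0015, 0.0065, 0], 0],
    [0, [0.0023, 0.0098, 0], 0],
    [0, [0.003, 0.013, 0], 0],
    [0, [0.0038, 0.0163, 0], 0],
    [0, [0.0045, 0.0195, 0], 0],
    [0, [0.0053, 0.0228, 0], 0],
    [0, [0.006, 0.026, 0], 0],
    [0, [0.0068, 0.0293, 0], 0],
    [0, [0.0075, 0.0325, 0], 0],
    [0, [0.0083, 0.0358, 0], 0],
    [0, [0.009, 0.039, 0], 0],
  ],
)

```text
time: 15.3
ee_pos: [0.5654, 0.0963, 0.1292]
tcp_rot: [[0.975, -0.224, 0.002], [-0.224, -0.975, 0.001], [0.002, -0.001, -1.0]]
ft_force: [-4.0, 0.3, 11.6]
grip_width: 0.0245
grasp_force: 102.0
```

To row units: 0.975 cm / 60 = 0.0163, 0.78 cm / 60 = 0.013.

>>> play_rows(
  increments=[
    [0, [0.0008, 0.0033, 0], 0],
    [0, [0.0015, 0.0065, 0], 0],
    [0, [0.0023, 0.0098, 0], 0],
    [0, [0.003, 0.013, 0], 0],
    [0, [0.0038, 0.0163, 0], 0],
  ],
)

```text
time: 15.8
ee_pos: [0.567, 0.1035, 0.1291]
tcp_rot: [[0.975, -0.223, 0.001], [-0.223, -0.975, -0.004], [0.002, 0.004, -1.0]]
ft_force: [-4.5, -6.5, 13.2]
grip_width: 0.0253
grasp_force: 102.2
```

To row units: 2.34 cm / 60 = 0.039, 0.975 cm / 60 = 0.0163.

>>> play_rows(
  increments=[
    [0, [0.0008, 0.0033, -0.0002], 0],
    [0, [0.0015, 0.0065, -0.0003], 0],
    [0, [0.0023, 0.0098, -0.0005], 0],
    [0, [0.003, 0.013, -0.0005], 0],
    [0, [0.0038, 0.0163, -0.0005], 0],
    [0, [0.0045, 0.0195, -0.0005], 0],
    [0, [0.0053, 0.0228, -0.0005], 0],
    [0, [0.006, 0.026, -0.0005], 0],
    [0, [0.0068, 0.0293, -0.0005], 0],
    [0, [0.0075, 0.0325, -0.0005], 0],
    [0, [0.0083, 0.0358, -0.0005], 0],
    [0, [0.009, 0.039, -0.0005], 0],
  ],
)

```text
time: 17.0
ee_pos: [0.5731, 0.1296, 0.1291]
tcp_rot: [[0.974, -0.224, 0.002], [-0.224, -0.974, 0.001], [0.002, -0.002, -1.0]]
ft_force: [-1.8, -1.2, 11.9]
grip_width: 0.0248
grasp_force: 102.0
```

To row units: 0.975 cm / 60 = 0.0163, 0.78 cm / 60 = 0.013.

>>> play_rows(
  increments=[
    [0, [0.0008, 0.0033, 0], 0],
    [0, [0.0015, 0.0065, 0], 0],
    [0, [0.0023, 0.0098, 0], 0],
    [0, [0.003, 0.013, 0], 0],
    [0, [0.0038, 0.0163, 0], 0],
  ],
)

```text
time: 17.5
ee_pos: [0.5747, 0.1366, 0.129]
tcp_rot: [[0.975, -0.223, 0.001], [-0.223, -0.975, -0.004], [0.002, 0.004, -1.0]]
ft_force: [-4.6, -6.9, 15.0]
grip_width: 0.0247
grasp_force: 102.3
```

To row units: 2.73 cm / 60 = 0.0455, 0.975 cm / 60 = 0.0163.

>>> play_rows(
  increments=[
    [0, [0.0008, 0.0033, 0], 0],
    [0, [0.0015, 0.0065, 0], 0],
    [0, [0.0023, 0.0098, 0], 0],
    [0, [0.003, 0.013, 0], 0],
    [0, [0.0038, 0.0163, 0], 0],
    [0, [0.0045, 0.0195, 0], 0],
    [0, [0.0053, 0.0228, 0], 0],
    [0, [0.006, 0.026, 0], 0],
    [0, [0.0068, 0.0293, 0], 0],
    [0, [0.0075, 0.0325, 0], 0],
    [0, [0.0083, 0.0358, 0], 0],
    [0, [0.009, 0.039, 0], 0],
    [0, [0.0098, 0.0423, 0], 0],
    [0, [0.0105, 0.0455, 0], 0],
  ],
)

```text
time: 18.9
ee_pos: [0.5818, 0.1668, 0.1291]
tcp_rot: [[0.975, -0.224, 0.003], [-0.224, -0.975, 0.001], [0.002, -0.002, -1.0]]
ft_force: [-3.5, 0.1, 11.2]
grip_width: 0.0249
grasp_force: 101.9
```

To row units: 2.925 cm / 60 = 0.0488, 0.975 cm / 60 = 0.0163.

>>> play_rows(
  increments=[
    [0, [0.0008, 0.0033, 0], 0],
    [0, [0.0015, 0.0065, 0], 0],
    [0, [0.0023, 0.0098, 0], 0],
    [0, [0.003, 0.013, 0], 0],
    [0, [0.0038, 0.0163, 0], 0],
    [0, [0.0045, 0.0195, 0], 0],
    [0, [0.0053, 0.0228, 0], 0],
    [0, [0.006, 0.026, 0], 0],
    [0, [0.0068, 0.0293, 0], 0],
    [0, [0.0075, 0.0325, 0], 0],
    [0, [0.0083, 0.0358, 0], 0],
    [0, [0.009, 0.039, 0], 0],
    [0, [0.0098, 0.0423, 0], 0],
    [0, [0.0105, 0.0455, 0], 0],
    [0, [0.0113, 0.0488, 0], 0],
    [0, [0.0113, 0.0488, 0], 0],
  ],
)

```text
time: 20.5
ee_pos: [0.5887, 0.1964, 0.1292]
tcp_rot: [[0.975, -0.224, 0.003], [-0.224, -0.975, 0.002], [0.003, -0.003, -1.0]]
ft_force: [-3.0, 1.0, 10.9]
grip_width: 0.0253
grasp_force: 101.8
```

>>> play_rows(
  increments=[
    [0, [0, 0, -0.0008], 0],
    [0, [0, 0, -0.0008], 0],
    [0, [-0.0008, -0.0033, -0.0008], 0],
    [0, [-0.002, -0.0092, -0.0008], 0],
    [0, [-0.0036, -0.0157, -0.0008], 0],
    [0, [-0.0051, -0.0222, -0.0008], 0],
    [0, [-0.0066, -0.0287, -0.0008], 0],
    [0, [-0.0081, -0.0352, -0.0008], 0],
    [0, [-0.0096, -0.0417, -0.0008], 0],
  ],
)

```text
time: 21.4
ee_pos: [0.583, 0.1713, 0.129]
tcp_rot: [[0.974, -0.224, 0.003], [-0.224, -0.974, 0.002], [0.003, -0.003, -1.0]]
ft_force: [-3.9, 1.6, 12.4]
grip_width: 0.0249
grasp_force: 102.0
```

To row units: -3.9 cm / 60 = -0.065, -3.51 cm / 60 = -0.0585.

>>> play_rows(
  increments=[
    [0, [-0.0015, -0.0065, 0], 0],
    [0, [-0.003, -0.013, 0], 0],
    [0, [-0.0045, -0.0195, 0], 0],
    [0, [-0.006, -0.026, 0], 0],
    [0, [-0.0075, -0.0325, 0], 0],
    [0, [-0.009, -0.039, 0], 0],
    [0, [-0.0105, -0.0455, 0], 0],
    [0, [-0.012, -0.052, 0], 0],
    [0, [-0.0135, -0.0585, 0], 0],
    [0, [-0.015, -0.065, 0], 0],
  ],
)

```text
time: 22.4
ee_pos: [0.574, 0.1322, 0.1289]
tcp_rot: [[0.974, -0.224, 0.003], [-0.224, -0.974, 0.002], [0.003, -0.003, -1.0]]
ft_force: [-3.4, 2.1, 13.7]
grip_width: 0.0253
grasp_force: 102.0
```

To row units: -3.9 cm / 60 = -0.065, -3.51 cm / 60 = -0.0585.

>>> play_rows(
  increments=[
    [0, [-0.0015, -0.0065, 0], 0],
    [0, [-0.003, -0.013, 0], 0],
    [0, [-0.0045, -0.0195, 0], 0],
    [0, [-0.006, -0.026, 0], 0],
    [0, [-0.0075, -0.0325, 0], 0],
    [0, [-0.009, -0.039, 0], 0],
    [0, [-0.0105, -0.0455, 0], 0],
    [0, [-0.012, -0.052, 0], 0],
    [0, [-0.0135, -0.0585, 0], 0],
    [0, [-0.015, -0.065, 0], 0],
  ],
)

```text
time: 23.4
ee_pos: [0.5651, 0.093, 0.1289]
tcp_rot: [[0.974, -0.224, 0.003], [-0.224, -0.974, 0.002], [0.003, -0.002, -1.0]]
ft_force: [-3.7, 1.2, 13.4]
grip_width: 0.0248
grasp_force: 102.1
```

To row units: -5.9 cm / 60 = -0.0983, -5.46 cm / 60 = -0.091.

>>> play_rows(
  increments=[
    [0, [-0.0015, -0.0065, 0.0002], 0],
    [0, [-0.003, -0.013, 0.0003], 0],
    [0, [-0.0045, -0.0195, 0.0005], 0],
    [0, [-0.006, -0.026, 0.0005], 0],
    [0, [-0.0075, -0.0325, 0.0005], 0],
    [0, [-0.009, -0.039, 0.0005], 0],
    [0, [-0.0105, -0.0455, 0.0005], 0],
    [0, [-0.012, -0.052, 0.0005], 0],
    [0, [-0.0135, -0.0585, 0.0005], 0],
    [0, [-0.015, -0.065, 0.0005], 0],
    [0, [-0.0165, -0.0715, 0.0005], 0],
    [0, [-0.018, -0.078, 0.0005], 0],
    [0, [-0.0195, -0.0845, 0.0005], 0],
    [0, [-0.021, -0.091, 0.0005], 0],
    [0, [-0.0225, -0.0983, 0.0005], 0],
    [0, [-0.0225, -0.0983, 0.0005], 0],
  ],
)

```text
time: 25.0
ee_pos: [0.5513, 0.0331, 0.1289]
tcp_rot: [[0.974, -0.225, 0.003], [-0.225, -0.974, 0.0], [0.003, -0.001, -1.0]]
ft_force: [-3.1, 0.3, 12.9]
grip_width: 0.025
grasp_force: 102.1
```

To row units: -21.3 cm / 60 = -0.355, 0.05 cm / 60 = 0.0008, 0.304 rad / 4 = 0.076.

>>> play_rows(
  increments=[
    [0, [0, 0, 0.025], 0],
    [0, [0, 0, 0.0667], 0],
    [0, [0, -0.0167, 0.1083], 0.0075],
    [0, [0.0008, -0.075, 0.1167], 0.03],
    [0, [0.0017, -0.15, 0.1167], 0.05],
    [0, [0.0033, -0.225, 0.1167], 0.076],
    [0, [0.005, -0.3, 0.1167], 0.076],
    [0, [0.0058, -0.3417, 0.1167], 0.076],
    [0, [0.0058, -0.355, 0.1167], 0.076],
    [0, [0.0058, -0.355, 0.1167], 0.076],
    [0, [0.0058, -0.355, 0.1167], 0.076],
    [0, [0.0058, -0.355, 0.1167], 0.076],
  ],
)

```text
time: 26.2
ee_pos: [0.5537, -0.1781, 0.1964]
tcp_rot: [[0.997, 0.079, -0.001], [0.079, -0.997, 0.001], [-0.001, -0.001, -1.0]]
ft_force: [0.4, -0.2, -4.7]
grip_width: 0.025
grasp_force: 100.0
```

```bash
python3 - <<'E'
from h import *
s=ctrl.get_state(); print(s["time"],s["ee_pos"].round(4),np.degrees(np.arctan2(s["tcp_rot"][1,0],s["tcp_rot"][0,0])).round(2),s["ft_force"].round(1),s["torque"].round(3))
o=[]
for n in("scene","side"):
    im=ctrl.snapshot(n); cv2.imwrite(f"pics/{n}2.png",im); C=cam(n); p=proj(C,[.554,-.18,.1])[0]
    S=6; A=np.float32([[S,0,200-S*p[0]],[0,S,300-S*p[1]]]); v=cv2.warpAffine(im,A,(400,600),flags=cv2.INTER_CUBIC); o.append(cv2.convertScaleAbs(v,alpha=1.4))
cv2.imwrite("pics/chk2.png",np.hstack(o))
E
```

```text
26.2 [ 0.5537 -0.1781  0.1964] 4.53 [ 0.4 -0.2 -4.7] [ 0.057 -0.051 -0.001]
```

View pics/chk2.png

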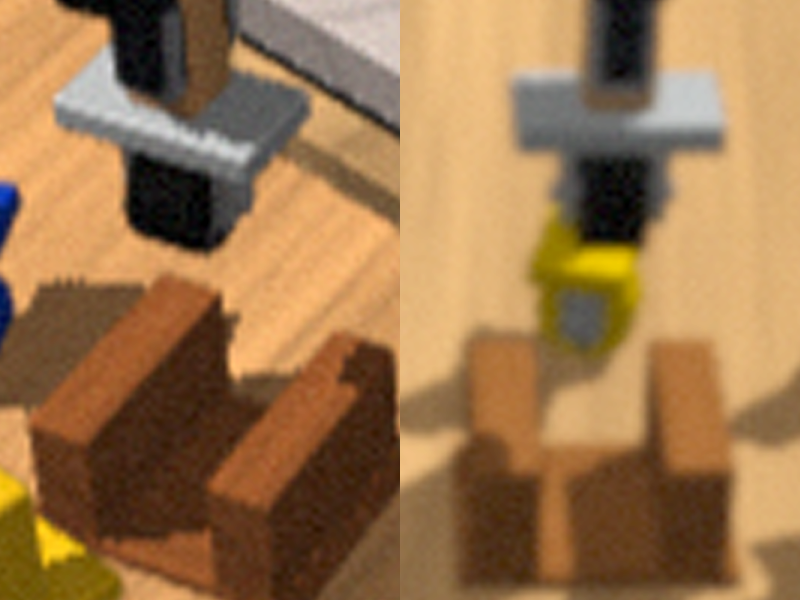

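To row units: -6.5 cm / 60 = -0.1083, -6 cm / 60 = -0.1.

>>> play_rows(
  increments=[
    [0, [0, 0, -0.0333], 0],
    [0, [0, 0, -0.0667], 0],
    [0, [0, 0, -0.0833], 0],
    [0, [0, 0, -0.1], 0],
    [0, [0, 0, -0.1083], 0],
    [0, [0, 0, -0.1083], 0],
  ],
)

```text
time: 26.9
ee_pos: [0.5538, -0.1794, 0.1313]
tcp_rot: [[0.997, 0.078, -0.001], [0.078, -0.997, 0.0], [-0.001, -0.0, -1.0]]
ft_force: [0.8, -0.6, -4.6]
grip_width: 0.025
grasp_force: 100.1
```

>>> play_rows(
  increments=[
    [0, [0, 0, -0.0167], 0],
    [0, [0, 0, -0.0333], 0],
    [0, [0, 0, -0.0333], 0],
  ],
)

```text
time: 27.2
ee_pos: [0.5527, -0.1792, 0.1102]
tcp_rot: [[0.997, 0.078, -0.003], [0.078, -0.997, 0.001], [-0.003, -0.001, -1.0]]
ft_force: [-0.5, 0.7, -5.4]
grip_width: 0.0249
grasp_force: 100.1
```

>>> play_rows(
  increments=[
    [0, [0, 0, -0.0167], 0],
    [0, [0, 0, -0.0333], 0],
    [0, [0, 0, -0.0467], 0],
    [0, [0, 0, -0.05], 0],
    [0, [0, 0, -0.05], 0],
  ],
)

```text
time: 27.7
ee_pos: [0.5535, -0.1795, 0.0811]
tcp_rot: [[0.997, 0.078, -0.001], [0.078, -0.997, 0.001], [-0.001, -0.001, -1.0]]
ft_force: [-0.7, 0.3, -5.0]
grip_width: 0.0248
grasp_force: 100.1
```

To row units: -0.2 cm / 60 = -0.0033, -0.1 cm / 60 = -0.0017.

>>> play_rows(
  increments=[
    [0, [0, 0, -0.0017], 0],
    [0, [0, 0, -0.0033], 0],
    [0, [0, 0, -0.0033], 0],
  ],
)

```text
time: 28.0
ee_pos: [0.5541, -0.1797, 0.08]
tcp_rot: [[0.997, 0.078, 0.0], [0.078, -0.997, -0.0], [0.0, 0.0, -1.0]]
ft_force: [1.2, -0.5, -5.1]
grip_width: 0.0252
grasp_force: 100.1
```

To row units: -0.1 cm / 60 = -0.0017, -0.05 cm / 60 = -0.0008.

>>> play_rows(
  increments=[
    [0, [0, 0, -0.0008], 0],
    [0, [0, 0, -0.0017], 0],
    [0, [0, 0, -0.0017], 0],
  ],
)

```text
time: 28.3
ee_pos: [0.5541, -0.1797, 0.0792]
tcp_rot: [[0.997, 0.078, 0.001], [0.078, -0.997, -0.0], [0.001, 0.0, -1.0]]
ft_force: [-1.2, 0.6, -0.9]
grip_width: 0.025
grasp_force: 100.7
```

To row units: -0.06 cm / 60 = -0.001.

>>> play_rows(
  increments=[
    [0, [0, 0, -0.001], 0],
    [0, [0, 0, -0.001], 0],
  ],
  grip_force=20,
)

```text
time: 28.5
ee_pos: [0.5541, -0.1797, 0.0792]
tcp_rot: [[0.997, 0.078, 0.001], [0.078, -0.997, -0.0], [0.001, 0.0, -1.0]]
ft_force: [-2.4, 0.9, 4.5]
grip_width: 0.0245
grasp_force: 101.6
```

>>> play_rows(
  increments=[
    [0.4, [0, 0, 0], 0],
    [0.7, [0, 0, 0], 0],
    [1, [0, 0, 0], 0],
    [1, [0, 0, 0], 0],
    [1, [0, 0, 0], 0],
    [1, [0, 0, 0], 0],
    [1, [0, 0, 0], 0],
  ],
)

```text
time: 29.2
ee_pos: [0.554, -0.1797, 0.0781]
tcp_rot: [[0.997, 0.078, -0.0], [0.078, -0.997, 0.0], [-0.0, -0.0, -1.0]]
ft_force: [0.0, 0.2, 0.2]
grip_width: 0.0856
grasp_force: 0.0
```

Released. I'll raise the arm, back off and look at the rest and the strip.

To row units: 14.3 cm / 60 = 0.2383, 14 cm / 60 = 0.2333.

>>> play_rows(
  increments=[
    [1, [0, 0, 0.0333], 0],
    [1, [0, 0, 0.0833], 0],
    [1, [0, 0, 0.15], 0],
    [1, [-0.0333, 0, 0.2167], 0],
    [1, [-0.1, 0, 0.2333], 0],
    [1, [-0.1083, 0, 0.2383], 0],
    [1, [-0.1083, 0, 0.2383], 0],
    [1, [-0.1083, 0, 0.2383], 0],
  ],
)

```text
time: 30.0
ee_pos: [0.4894, -0.1797, 0.221]
tcp_rot: [[0.997, 0.077, 0.001], [0.077, -0.997, 0.0], [0.001, 0.0, -1.0]]
ft_force: [1.2, -0.0, 0.2]
grip_width: 0.0854
grasp_force: 0.0
```

```bash
python3 - <<'E'
from h import *
s=ctrl.get_state(); C=cam("wrist"); im=ctrl.snapshot("wrist"); a=rect(C,im,.068,.555,-.184,.06,400)
o=[]
b=ctrl.snapshot("side"); Cb=cam("side"); c=ctrl.snapshot("scene"); Cc=cam("scene")
def crop(im,C,P,S,w,h):
    p=proj(C,P)[0]; A=np.float32([[S,0,w/2-S*p[0]],[0,S,h/2-S*p[1]]]); return cv2.convertScaleAbs(cv2.warpAffine(im,A,(w,h),flags=cv2.INTER_CUBIC),alpha=1.4)
top=np.hstack([a[:300],crop(b,Cb,[.554,-.18,.06],6,400,300)])
bot=np.hstack([crop(c,Cc,[.5685,.112,.065],5,400,300),crop(b,Cb,[.5685,.112,.065],3.5,400,300)])
cv2.imwrite("pics/fin.png",np.vstack([top,bot]))
hsv=cv2.cvtColor(a,cv2.COLOR_BGR2HSV); m=((hsv[...,1]<75)&(hsv[...,2]>90)).astype(np.uint8)*255
m=cv2.morphologyEx(m,cv2.MORPH_OPEN,np.ones((9,9))); ct=max(cv2.findContours(m,0,1)[0],key=cv2.contourArea); (u,v),(w,h),an=cv2.minAreaRect(ct); q=.12/400
print(s["time"],"plate",.555+(200-v)*q,-.184+(200-u)*q,w*q,h*q,an)
E
```

```text
30.0 plate 0.5537726486206055 -0.17959440460205078 0.07351359100341796 0.042382479858398436 85.60128784179688
```

View pics/fin.png

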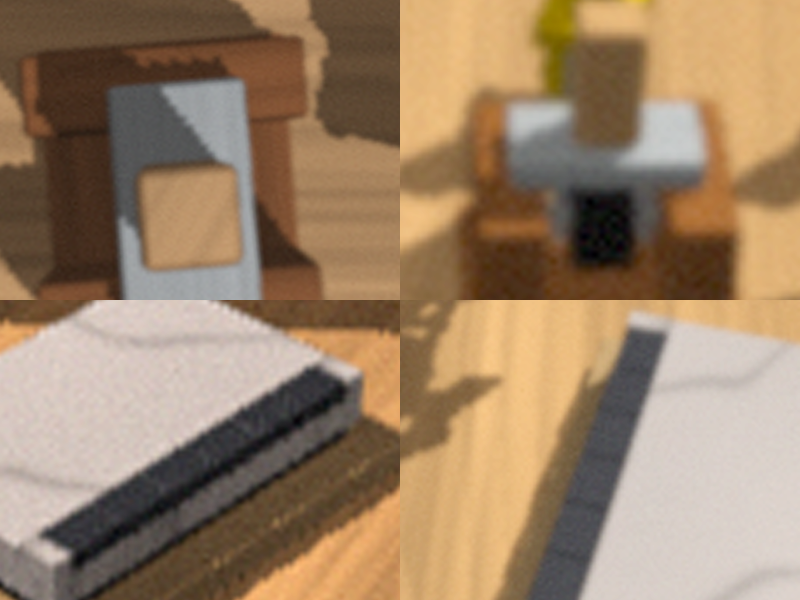

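```bash
python3 -c "
from cell import ctrl
print(ctrl.close_job())"
```

```text
the job is handed in; nothing more can be done
None
```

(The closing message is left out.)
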